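# Open the dial padlock in its tin and show it

### The job

Lift the lid off the tin by its knob and lay it flat on the middle of the cork mat, then turn the padlock's dial clockwise, feeling for the notch where its red end meets the red mark and the shackle clicks out. Pull the shackle out to its stop, lift the open padlock out of the tin and finish while still holding it up, still, about 25 cm above the bench. Do not disturb the other ware and tools.

Things in the scene. Friction and masses are not known exactly. Their poses are not given: they have to be found in the camera images.
- tin: rectangular tin box fixed on the bench, outside 198 (x) x 128 (y) x 70 mm high, walls and floor 4 mm; origin at the centre of its underside, z up. Inside, centred 50 mm towards -x, a wooden pad (top 10 mm above the bench) with four low brass corner brackets (12 mm high, 1.5 mm play) keeps the padlock from turning or sliding; the lock lifts straight up out of it.
- lid: loose lid of the tin: plate 206 x 136 x 5 mm, with a 186 x 116 x 4 mm lip under it that drops into the tin with 2 mm play; 0.2 to 0.4 kg; origin at the centre of the lip's underside, z up, same axes as the tin. On the tin its origin is 66 mm above the bench; lying on the mat it is 3 mm above the bench.
- lid_knob (a point): middle of the grip of the lid's round wooden knob, 30 mm across, standing at the lid's centre; this point is 30 mm above the lid's origin, 21 mm above the plate and 9 mm under the knob's top.
- mat: cork mat fixed on the bench, 250 (x) x 200 (y) x 3 mm thick, on the other side from the tin; origin at the centre of its underside; clear and empty.
- lock: brass dial padlock lying on its back in the tin, 0.4 to 0.6 kg in all: case 66 (x) x 70 (y) x 30 mm high, origin at the centre of its underside (10 mm above the bench when seated), z up, +x towards its shackle. A red index mark on the top face lies at the +x edge.
- dial_bar (a point): middle of the bar grip on the dial on the lock's top: black bar 44 long (x) x 12 wide (y) x 18 mm high, on a black disc 46 mm across, 4 mm high; this point is 43 mm above the lock's origin, 9 mm under the bar's top and 9 mm over the disc. x points along the bar to its red end, z is the dial's axis.
- dial (a joint): dial angle in rad, positive counter-clockwise seen from above, from -0.35 to 1.6; it starts positive (0.65 to 1.4), so turn it clockwise. 0 = the red end of the bar at the red index mark: there (within about 0.15) is the notch, the sprung shackle clicks out about 7 mm and then keeps the dial from turning on. At other angles faint clicks are felt and the shackle is blocked. Under 0.2 N m turns it.
- shackle (a joint): how far the shackle is out, m: 0 shut, about 0.007 after it has clicked out, 0.018 fully open (stop). It slides along the lock's +x; a spring pushes it out and friction keeps it where it is left; drawing it out takes under 5 N.
- shackle_bow (a point): middle of the shackle's straight cross bar: steel bow of 10 mm round bar, lying level, legs 48 mm apart (centre lines, 58 mm outside), cross bar along y. Shut, the bar's centre line is 74 mm in +x from the lock's origin, with 36 mm of free space between it and the case, and 15 mm above the lock's underside (25 mm above the bench when seated). x of this point is the direction in which it opens.
- mug: bystander: copper mug, 76 mm across, 85 mm tall; origin at its underside
- cup: bystander: steel cup, 68 mm across, 75 mm tall; origin at its underside
- bowl: bystander: terracotta bowl, 110 mm across, 40 mm tall; origin at its underside
- hammer: bystander: hammer lying on the bench
- spool: bystander: dark metal spool (a ring), 48 mm across, 30 mm tall; origin at its underside
- funnel: bystander: copper funnel standing mouth down, 68 mm across, 75 mm tall; origin at its underside

How it is judged (in metres and radians):
On the way, in this order (a step that is already met when the one before it is completed fails the run):
1. the lid lies flat on the middle of the mat, let go (horizontal distance between lid and mat below 0.07 m and z of lid in the frame of mat below 0.008 m and angle between lid's own z axis and vertical below 0.08 rad and contact force between the fingers and lid below 0.1 N), for 0.2 s.
2. the dial is in its notch and the shackle has clicked out (value of joint dial between -0.18 and 0.18 rad and value of joint shackle above 0.0045 m), for 0.1 s.
3. the shackle is pulled out to its stop (value of joint shackle above 0.0155 m), for 0.2 s.
At the end, for the whole second after the job is handed in: The fingers hold the lock (over 2 N), its origin and its shackle bow over 140 mm above the bench, off the tin, nearly still (under 30 mm/s, 0.3 rad/s), shackle out over 14 mm; the lid lies flat (within 0.08 rad) on the mat, centre within 70 mm of the mat's (horizontal distance between lid and mat below 0.07 m and z of lid in the frame of mat below 0.008 m and angle between lid's own z axis and vertical below 0.08 rad and value of joint shackle above 0.014 m and height (world z) of each of lock, shackle_bow above 0.14 m and contact force between the fingers and lock above 2 N and contact force between lock and tin below 0.05 N and linear speed of lock below 0.03 m/s and angular speed of lock below 0.3 rad/s); the arm keeps its last pose, push and grip.
It fails at once if the other ware or tools are disturbed (moved over 30 mm) (distance of any of mug, cup, bowl, hammer, spool, funnel from where it was at the start of the episode above 0.03 m).
It also fails if it takes over 72 s, if anything falls off the work surface, if the arm or the gripper's body presses on something with over 40 N, if the wrist force passes 120 N, or if a joint passes its speed limit or range.

### The arm

A 7-joint arm with a two-finger parallel gripper is mounted at the origin on the work surface. World frame = base frame: x ahead of the robot, y to its left, z up, the work surface at z = 0. Lengths are in mm, angles in degrees, forces in N, time in s.
With the tool pointing down it reaches from about 425 to 950 mm from the base axis. Payload 4.7 kg.
Tool frame: the origin (TCP) lies at the very end of the fingers, on their centre line; the grasp point (between the pads) lies 19 mm behind it; z points along the fingers, y is the line along which they close (so a half turn about z gives the same grasp; the last joint's range is limited). The gripper opens to 85 mm and grips with 20 to 120 N. Pads are 22 mm wide; open, the fingers measure 114 mm over their backs; the gripper's body (76 mm by 85 mm) begins 54 mm behind the grasp point. The pads swing forward as they close: fully open they stand 13 mm farther back than shut.
Start: joints at [-65.14, 26.849, -2.785, 87.806, 1.381, 65.374, -4.715], TCP at [301.322, 604.034, 203.235] pointing down, gripper open.
Joint ranges: [-148.3, 148.3], [-19.14, 114.17], [-79.39, 73.82], [5.75, 140.21], [-59.74, 239.74], [12.07, 113.84], [-152.46, 152.46]. Speed limits (degrees/s): [147.25, 147.25, 180, 180, 180, 180, 180].

### API

Orientations are given as [roll, pitch, yaw] about the fixed x, y, z axes, in that order (R = Rz(yaw) Ry(pitch) Rx(roll)).
In Python, from cell import readout, imaging, workorder gives the robot as it stands.
- The arm moves only by the shell command python3 -m jog 'ROWS' [OPENING] [FORCE]. ROWS is JSON, a list of rows, each a list of 2 entries, a list of its own where there are three numbers: the shift along the tool's x, y, z scaled (see below), then the turn, a rotation vector about the tool's x, y, z scaled (see below). A call has 1 to 12 rows; each row shifts and turns the commanded pose from where the row before left it, along the tool's axes as they then stand; what a row does not reach is not made up. The controller multiplies each number of a shift by 0.02 m and each number of a turn by 5 degrees. A row lasts 1/12 s, in which the tool goes at most 41.7 mm and 7.16 degrees, less where a joint would pass 70% of its speed; a pose out of reach is approached as far as the arm can. A call with a number of a shift or a turn outside -1 to 1 is refused whole. A call with a gripper value outside its range is refused whole. OPENING is the opening, from -1 (shut) to 1 (fully open), set as the call begins (- or left out, the last holds). The fingers move at their own pace and stop on an object; FORCE is the grip in N (left out, the last holds). Time passes only in rows, so rows that do not move let the fingers close. It gives the time, the measured TCP pose, the force, the opening and the grip force at its end, in the units of the state.
- readout.sense(): the state, without advancing time (a new reading comes with each control period).
- imaging.get_image(name): name is "scene" or "side" or "wrist"; returns (picture, depth): 420x560x3 uint8, blue, green, red; 420x560 float32, mm along the optical axis (not along the pixel's ray), 0 where there is no reading.
- imaging.camera_info(name): a dict with "camera_matrix" (3x3 intrinsics, pixels), "R" (3x3) and "t" (3): a world point X has camera coordinates R X + t. Camera axes: x right, y down, z forward; pixel columns grow to the right and rows downward; lengths in mm; the calibration is good to about 2 mm. A picture is of the moment at which its call begins: read the wrist's pose just before it. camera_info takes no time and is no camera call; for the wrist camera it gives the pose at the moment of the call.
- workorder.finish_job(): hands the job in; it is judged then, once.
The state is a dict: "time": time; "joint_positions": joint angles; "joint_velocities": joint speeds; "joint_torque": joint torques, N m; "tool_pos": TCP position; "eef_rot": TCP orientation; "ft_force": force on the tool from outside, world axes, zero at the start; "moment": the same for the moment, N m; "width": finger opening in mm; "gripper_force": force on a finger pad.
Only numpy, scipy, OpenCV 4.12 (cv2) and the standard library are available. Lean on these libraries where they do the work, as an engineer would, in place of code of your own. Each camera call takes 0.05 s, during which the arm holds its last target. There are 200 camera calls.

## Working session

There is one attempt and no reset: what is moved stays moved. The work goes in short steps, Python scripts to look and compute and a shell command to move; the robot and the scene stay as the last step left them, time stands still between calls to the robot, and variables do not carry over. Pictures are saved under pics/ and viewed, at most 13 in all, crops included, and the job is handed in when it is done.

```bash
mkdir -p pics; cat > h.py <<'E'
import numpy as np,cv2
from scipy.spatial.transform import Rotation as Ro
from cell import readout,imaging,workorder
def snap(n,f):
    ci=imaging.camera_info(n); im,d=imaging.get_image(n)
    cv2.imwrite('pics/'+f+'.png',im); np.savez('pics/'+f+'.npz',im=im,d=d,K=ci['camera_matrix'],R=ci['R'],t=ci['t'])
def load(f): return np.load('pics/'+f+'.npz')
def world(s,u,v,z=None):
    K,R,t=s['K'],s['R'],np.array(s['t']).ravel()
    r=np.linalg.inv(K)@[u,v,1]; c=-R.T@t; d=R.T@r
    if z is None: return c+d*s['d'][int(v),int(u)]
    return c+d*(z-c[2])/d[2]
def move(p=None,yaw=None):
    "rows needed: shift in tool axes scaled"
    s=readout.sense(); R=Ro.from_euler('xyz',s['eef_rot'],degrees=True)
    if p is not None: print('shift/20mm tool',np.round(R.inv().apply(np.array(p)-s['tool_pos'])/20,2))
    return R
E
python3 - <<'E'
from h import *
s=readout.sense(); print(s)
snap('scene','s0'); snap('side','d0')
for f in('s0','d0'):
    a=load(f);print(-a['R'].T@np.ravel(a['t']),a['R'][2])
E
```

```text
{'time': 0.0, 'joint_positions': array([-65.13765557,  26.89862353,  -2.78469724,  87.87538606,
         1.38054622,  65.37466005,  -4.71618965]), 'joint_velocities': array([ 0.01811483,  0.02992098, -0.12001323,  0.0315765 , -0.03807727,
       -0.00013695, -0.06716243]), 'joint_torque': array([-1.21183526e-03, -5.10308433e+01, -4.70846146e-02, -2.37710631e+01,
        1.06440845e-02,  7.72549974e-03,  7.99766525e-06]), 'tool_pos': array([301.07106337, 603.40605295, 202.1337134 ]), 'eef_rot': array([-1.79884941e+02,  3.84333484e-03,  1.53483153e+02]), 'ft_force': array([0.547397  , 0.22578743, 0.628529  ]), 'moment': array([-0.02000821, -0.00040974, -0.05431246]), 'gripper_force': 0.0, 'width': 85.42047658378307}
[1115.53229822  777.11600356 1125.85580349] [-0.39068628 -0.55646741 -0.73328593]
[ 124.56212293 -706.4350558   883.55112911] [ 0.38477643  0.60957528 -0.69308375]
```

View pics/s0.png

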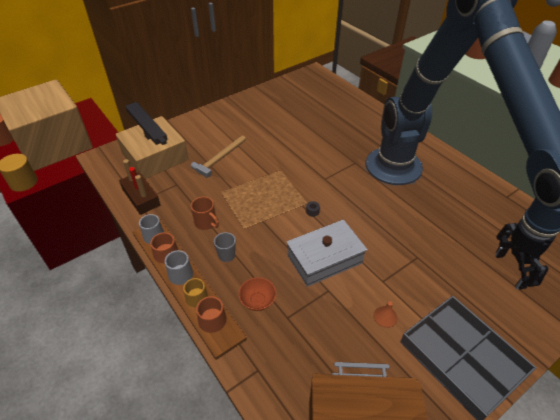

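View pics/d0.png

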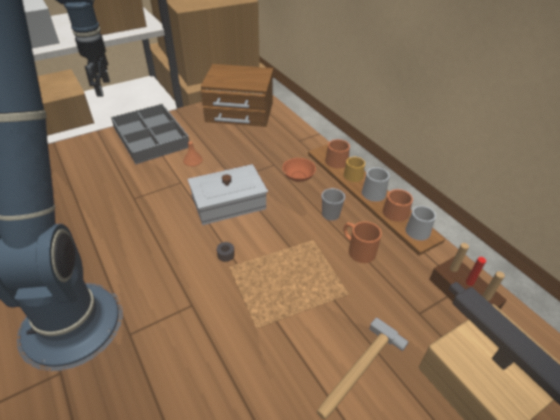

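The scene view shows the lid with its knob near (327,241) and the mat near (265,199). In the side view the knob is at (227,180) and the mat at (288,280). I'll measure both.

```bash
python3 - <<'E'
from h import *
a=load('s0');b=load('d0')
print('knob top guess', world(a,327,241), world(a,327,241,96),world(b,227,180),world(b,227,180,96))
for s,nm,win in((a,'s',(285,220,370,285)),(b,'d',(180,160,275,225))):
    P=[]
    for v in range(win[1],win[3]):
        for u in range(win[0],win[2]):
            if s['d'][v,u]>0:P.append(world(s,u,v))
    P=np.array(P); L=P[(P[:,2]>70)&(P[:,2]<82)]
    print(nm,len(L),np.median(L[:,2]),cv2.minAreaRect(L[:,:2].astype(np.float32)))
    Kn=P[(P[:,2]>88)&(P[:,2]<125)];print('knob',len(Kn),Kn.mean(0),Kn.max(0),Kn.min(0))
# mat by hue/texture: corners from view, printing
for p in((223,194),(288,174),(307,205),(243,223)):print(world(a,*p,3))
for p in((231,263),(313,245),(345,289),(259,320)):print(world(b,*p,3))
out=np.hstack([cv2.resize(a['im'][160:290,200:380],None,fx=2.2,fy=2.2,interpolation=2),cv2.resize(b['im'][150:280+50,170:350],None,fx=2.2,fy=2.2,interpolation=2)[:286]])
cv2.imwrite('pics/c0.png',out);print(out.shape)
E
```

```text
knob top guess [509.76239326 193.25879187 102.29818265] [506.03495336 189.66618575  96.        ] [501.43321893 170.64024908 104.05657076] [505.32842079 179.70537876  96.        ]
s 2263 74.90373269532824 ((505.8511047363281, 186.30465698242188), (138.13827514648438, 207.55250549316406), 80.10836029052734)
knob 88 [508.39584777 188.68594952 100.98803458] [521.5841853  201.49075461 108.28861162] [491.46767468 172.65724765  88.61626646]
d 2033 76.33795404176828 ((506.6849670410156, 186.6178436279297), (142.78225708007812, 205.61343383789062), 79.95572662353516)
knob 88 [504.42039101 180.85377503 101.49771066] [519.77602795 199.43443072 108.50769071] [491.7499812  168.03072664  89.02858622]
[ 611.91399763 -253.17943549    3.        ]
[ 357.47686748 -198.78590083    3.        ]
[401.39608961 -29.53723398   3.        ]
[630.0624343  -92.58668607   3.        ]
[404.41081336 -32.43519754   3.        ]
[629.40291768 -91.39203803   3.        ]
[ 613.88354907 -255.54353604    3.        ]
[ 382.7370676  -221.69090972    3.        ]
(286, 792, 3)
```

View pics/c0.png

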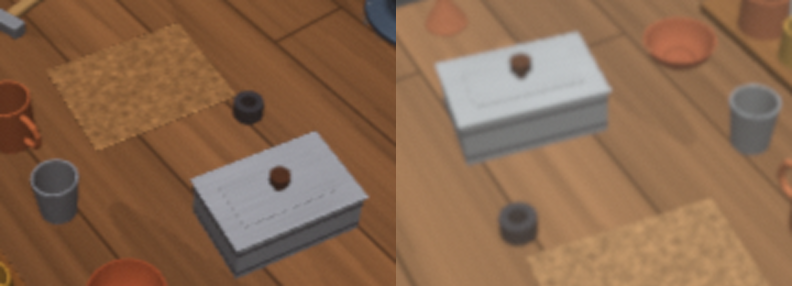

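```bash
python3 - <<'E'
from h import *
a=load('s0');b=load('d0')
for s in(a,b):
    hsv=cv2.cvtColor(s['im'],cv2.COLOR_BGR2HSV)
    m=(265,199) if s is a else (288,280)
    c=hsv[m[1]-10:m[1]+10,m[0]-10:m[0]+10].reshape(-1,3);print(c.mean(0),c.std(0))
P=[world(a,200+x/2.2,160+y/2.2,3)[:2] for x,y in((48,75),(178,25),(230,97),(98,149))]
print(np.round(P),np.mean(P,0))
P=[world(b,*p,3)[:2] for p in((231,265),(314,245),(344,290),(259,319))]
print(np.round(P),np.mean(P,0))
move([506,186,202])
E
```

```text
[ 14.015 147.43  145.84 ] [0.19943671 1.53463351 6.91768747]
[ 15.0875 115.515  178.33  ] [0.28256636 1.03187935 7.30178745]
[[ 616. -255.]
 [ 370. -227.]
 [ 406.  -38.]
 [ 637.  -72.]] [ 507.22680208 -147.96364352]
[[ 401.  -39.]
 [ 632.  -93.]
 [ 610. -257.]
 [ 384. -219.]] [ 506.75134036 -151.84021615]
shift/20mm tool [-18.49 -14.11   0.04]
```

```bash
python3 -m jog '[[[-0.97,-0.74,0],[0,0,0]],[[-0.97,-0.74,0],[0,0,0]],[[-0.97,-0.74,0],[0,0,0]],[[-0.97,-0.74,0],[0,0,0]],[[-0.97,-0.74,0],[0,0,0]],[[-0.97,-0.74,0],[0,0,0]],[[-0.97,-0.74,0],[0,0,0]],[[-0.97,-0.74,0],[0,0,0]],[[-0.97,-0.74,0],[0,0,0]],[[-0.97,-0.74,0],[0,0,0]],[[-0.97,-0.74,0],[0,0,0]],[[-0.97,-0.74,0],[0,0,0]]]' 1 60
python3 -m jog '[[[-0.97,-0.74,0],[0,0,0]],[[-0.97,-0.74,0],[0,0,0]],[[-0.97,-0.74,0],[0,0,0]],[[-0.97,-0.74,0],[0,0,0]],[[-0.97,-0.74,0],[0,0,0]],[[-0.97,-0.74,0],[0,0,0]],[[-0.97,-0.74,0],[0,0,0]],[[0,0,0],[0,0,0]],[[0,0,0],[0,0,0]]]'
python3 -c "
from h import *
R=move([506,186,81]);print(readout.sense()['eef_rot'])"
```

```text
time: 1.1
tool_pos: [430.5, 339.8, 202.9]
eef_rot: [-180.0, -0.0, 153.5]
ft_force: [0.5, 0.4, 0.3]
width: 85.6
gripper_force: 0.0
time: 1.85
tool_pos: [505.9, 186.2, 202.9]
eef_rot: [-180.0, -0.0, 153.3]
ft_force: [0.4, 0.0, -0.1]
width: 85.3
gripper_force: 0.0
shift/20mm tool [-0.01 -0.    6.09]
[-1.79963546e+02 -1.69392930e-02  1.53280402e+02]
```

```bash
python3 -m jog '[[[0,0,0.9],[0,0,0]],[[0,0,0.9],[0,0,0]],[[0,0,0.9],[0,0,0]],[[0,0,0.9],[0,0,0]],[[0,0,0.9],[0,0,0]],[[0,0,0.9],[0,0,0]],[[0,0,0.6],[0,0,0]],[[0,0,0],[0,0,0]],[[0,0,0],[0,0,0]]]'
python3 -m jog '[[[0,0,0],[0,0,0]],[[0,0,0],[0,0,0]],[[0,0,0],[0,0,0]],[[0,0,0],[0,0,0]],[[0,0,0],[0,0,0]],[[0,0,0],[0,0,0]],[[0,0,0],[0,0,0]],[[0,0,0],[0,0,0]]]' -1 60
```

```text
time: 2.6
tool_pos: [504.7, 188.8, 82.7]
eef_rot: [-179.9, -0.1, 153.6]
ft_force: [0.0, -0.2, 0.6]
width: 85.3
gripper_force: 0.0
time: 3.27
tool_pos: [505.6, 187.9, 83.3]
eef_rot: [180.0, 0.0, 153.5]
ft_force: [-0.1, -0.0, -1.0]
width: 0.2
gripper_force: 0.0
```

```bash
python3 - <<'E'
from h import *
snap('scene','s1');snap('side','d1');snap('wrist','w1')
a,b,w=[load(f)['im'] for f in('s1','d1','w1')]
o=np.hstack([cv2.resize(a[170:290,270:390],(400,400)),cv2.resize(b[120:240,165:285],(400,400))])
cv2.imwrite('pics/c1.png',o)
E
```

```text
(no output)
```

View pics/c1.png

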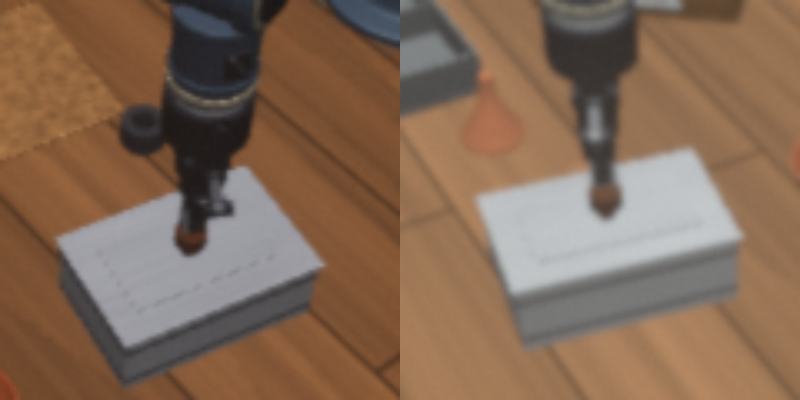

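The crop shows the shut fingers ending at the knob, at (190,235) on the left and (603,190) on the right. They missed the grip, so I'll check from the wrist.

View pics/w1.png

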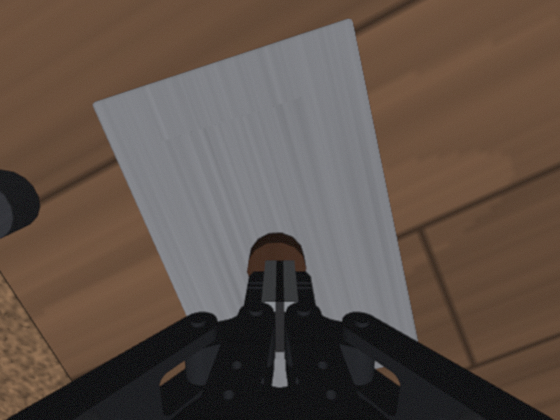

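```bash
python3 - <<'E'
from h import *
print(readout.sense()['tool_pos'],readout.sense()['width'],readout.sense()['ft_force'])
for f,win in(('s1',(270,170,390,290)),('d1',(165,120,285,240))):
    s=load(f)
    P=np.array([np.r_[world(s,u,v),s['im'][v,u],u,v] for v in range(win[1],win[3]) for u in range(win[0],win[2]) if s['d'][v,u]>0])
    L=P[(P[:,2]>70)&(P[:,2]<82)];print(f,np.median(L[:,2]),cv2.minAreaRect(L[:,:2].astype(np.float32)))
    q=P[(P[:,5]>P[:,3]*1.6)&(P[:,5]>60)&(abs(P[:,0]-506)<35)&(abs(P[:,1]-186)<35)&(P[:,2]>80)]
    print('brown',len(q),np.round(q[:,:3].mean(0)),np.round(q[:,:3].min(0)),np.round(q[:,:3].max(0)))
    q=P[(P[:,2]>82)&(P[:,2]<150)]
    for z in range(82,150,8):
        g=q[(q[:,2]>=z)&(q[:,2]<z+8)]
        if len(g):print(z,len(g),np.round(g[:,:6].mean(0)),np.round(g[:,:2].min(0)),np.round(g[:,:2].max(0)))
w=load('w1');print(-w['R'].T@np.ravel(w['t']),w['R'][2])
E
```

```text
[505.61052838 187.81987189  83.18156624] -0.21334530894035722 [-0.79633578  0.01245144 -0.70583676]
s1 74.81842140381536 ((505.60552978515625, 186.22393798828125), (139.6411895751953, 207.04493713378906), 79.86846923828125)
brown 56 [520. 178. 201.] [484. 153.  99.] [540. 219. 371.]
82 5 [513. 193.  89.  74.  75.  84.] [503. 183.] [519. 200.]
90 10 [512. 195.  93.  46.  51.  64.] [497. 181.] [521. 201.]
98 46 [511. 191. 102.  47.  56.  78.] [495. 170.] [521. 202.]
106 3 [513. 188. 110.  50.  56.  73.] [508. 181.] [515. 194.]
114 10 [512. 194. 119.  53.  54.  63.] [500. 187.] [518. 200.]
122 13 [513. 194. 126.  52.  52.  55.] [500. 183.] [518. 202.]
130 10 [515. 193. 134.  57.  56.  59.] [509. 182.] [518. 202.]
138 2 [517. 186. 142.  86.  83.  84.] [515. 182.] [519. 190.]
146 2 [516. 181. 148. 118. 113. 113.] [515. 181.] [516. 182.]
d1 76.28044512677309 ((523.35986328125, 277.90386962890625), (328.5372009277344, 206.235595703125), 79.88059997558594)
brown 37 [514. 171. 165.] [495. 158. 101.] [539. 188. 271.]
82 6 [505. 180.  86.  98. 102. 109.] [495. 177.] [534. 186.]
90 18 [505. 175.  94.  94.  98. 106.] [492. 169.] [517. 187.]
98 44 [503. 180. 103.  78.  89. 109.] [491. 169.] [518. 197.]
106 14 [506. 180. 108.  79.  91. 112.] [497. 174.] [518. 189.]
114 11 [503. 182. 118.  98. 101. 106.] [495. 175.] [515. 187.]
122 16 [503. 178. 126.  90.  92.  94.] [496. 173.] [513. 188.]
130 20 [504. 178. 134.  81.  84.  89.] [495. 172.] [514. 185.]
138 12 [501. 177. 141.  67.  69.  73.] [496. 169.] [506. 186.]
[435.28688819 223.26763447 253.81595501] [ 0.27513546 -0.13675636 -0.95162922]
```

```bash
python3 - <<'E'
from h import *
w=load('w1')
for p in((280,150),(200,200),(278,245),(268,266),(280,266),(292,266),(280,285),(280,300),(255,290),(305,290)):print(p,w['d'][p[1],p[0]],np.round(world(w,*p),1))
for p in((350,20),(97,104)):print(p,world(w,*p,75))
t=readout.sense()['tool_pos']
for X in(t,t+[0,0,19],[506,186,105]):
    q=w['K']@(w['R']@X+np.ravel(w['t']));print(q[:2]/q[2],q[2])
E
```

```text
(280, 150) 175.67606 [456.4 213.2  76.8]
(200, 200) 185.22246 [461.3 161.6  75.6]
(278, 245) 163.15012 [493.7 193.5 103.5]
(268, 266) 147.02313 [493.7 188.6 121.2]
(280, 266) 147.42122 [496.2 193.2 120.8]
(292, 266) 146.67987 [498.3 198.1 121.5]
(280, 285) 132.19077 [496.3 193.2 136.9]
(280, 300) 121.79842 [496.1 193.2 147.7]
(255, 290) 135.70859 [495.1 182.5 134.4]
(305, 290) 136.30884 [504.4 200.4 133.9]
(350, 20) [416.93747526 269.82854451  75.        ]
(97, 104) [394.56967789 140.65295576  75.        ]
[278.62848369 252.25503352] 186.57690466676632
[278.57867172 268.27671067] 168.49594942200793
[275.62685602 273.06429863] 166.16988199462045
```

```bash
python3 -m jog '[[[0,0,-1],[0,0,0]],[[0,0,-1],[0,0,0]],[[0,0,-1],[0,0,0]],[[0,0,-1],[0,0,0]],[[0,0,0],[0,0,0]],[[0,0,0],[0,0,0]]]'
python3 - <<'E'
from h import *
snap('scene','s2');snap('wrist','w2');snap('side','d2')
t=readout.sense()['tool_pos'];print(t)
for f in('w2','s2','d2'):
    w=load(f);q=w['K']@(w['R']@t+np.ravel(w['t']));u,v=(q[:2]/q[2]).astype(int);print(f,u,v,q[2])
    r=w['R']@np.array([0,0,1])
    for dv in range(-24,25,3):
        if 0<=v+dv<420: 
            o=-dv if f!='w2' else dv
            print(dv,np.round(world(w,u,v+dv)),w['im'][v+dv,u])
a,b=[load(f)['im'] for f in('s2','d2')];w=load('w2')['im']
o=np.hstack([cv2.resize(a[170:290,270:390],(266,266)),cv2.resize(b[120:240,165:285],(266,266)),cv2.resize(w[180:380,180:380],(266,266))])
cv2.imwrite('pics/c2.png',o)
E
```

```text
time: 3.92
tool_pos: [506.2, 188.1, 164.1]
eef_rot: [179.9, 0.1, 153.5]
ft_force: [-0.9, 0.4, -0.7]
width: -0.0
gripper_force: 0.0
[504.73809155 187.51694108 162.011191  ]
w2 277 250 187.34843620391308
-24 [510. 184. 106.] [38 51 75]
-21 [512. 183. 106.] [33 47 73]
-18 [514. 182. 105.] [37 47 73]
-15 [517. 180. 103.] [34 46 70]
-12 [529. 174.  76.] [152 147 145]
-9 [531. 173.  77.] [149 143 142]
-6 [534. 172.  77.] [151 146 145]
-3 [536. 171.  77.] [151 145 144]
0 [538. 170.  78.] [149 145 145]
3 [541. 168.  77.] [150 145 143]
6 [543. 167.  77.] [148 144 142]
9 [546. 166.  76.] [140 136 134]
12 [495. 192. 198.] [18 19 20]
15 [495. 192. 199.] [18 19 20]
18 [496. 192. 202.] [20 20 22]
21 [495. 192. 205.] [18 17 17]
24 [495. 192. 208.] [23 24 23]
s2 328 225 1273.4952710346656
-24 [529. 198. 289.] [24 27 33]
-21 [526. 196. 274.] [25 28 34]
-18 [526. 197. 263.] [24 26 32]
-15 [521. 194. 246.] [30 33 39]
-12 [522. 195. 235.] [36 38 42]
-9 [517. 192. 217.] [58 57 60]
-6 [519. 195. 208.] [54 53 57]
-3 [393.  74.   2.] [ 53  77 112]
0 [449. 130.  75.] [140 141 151]
3 [455. 138.  72.] [165 159 159]
6 [464. 148.  74.] [165 159 158]
9 [472. 158.  74.] [161 156 156]
12 [497. 183. 102.] [40 52 82]
15 [505. 192. 103.] [35 50 83]
18 [512. 201. 102.] [31 40 60]
21 [505. 195.  77.] [106 104 110]
24 [512. 204.  76.] [164 157 157]
d2 223 160 1191.3013916682144
-24 [484. 130. 283.] [95 93 94]
-21 [486. 136. 270.] [53 55 60]
-18 [495. 159. 244.] [49 51 57]
-15 [502. 177. 221.] [54 57 61]
-12 [500. 175. 213.] [53 57 61]
-9 [499. 174. 204.] [55 57 63]
-6 [602. 420.   3.] [ 86 109 137]
-3 [597. 411.  -3.] [ 86 117 153]
0 [588. 391.   0.] [ 84 113 147]
3 [580. 374.   2.] [ 80 107 141]
6 [573. 359.   2.] [ 76 100 130]
9 [566. 347.  -0.] [ 99 126 158]
12 [521. 242.  77.] [181 182 183]
15 [501. 196. 105.] [122 128 141]
18 [495. 183. 105.] [ 68  83 109]
21 [492. 179.  99.] [71 78 91]
24 [496. 189.  78.] [164 164 164]
```

View pics/c2.png

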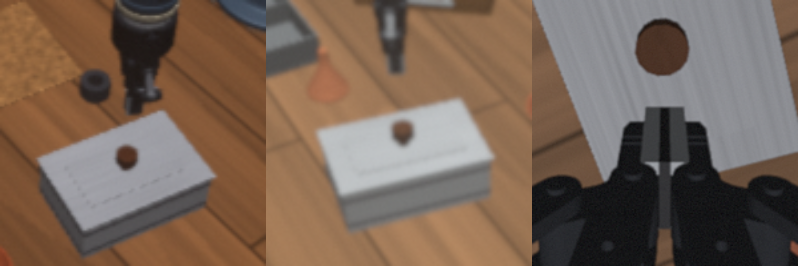

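The tips image about 35 mm above the reported TCP height in all three views: near z 198 when 162 is reported. I'll settle the offset by touching the lid plate beside the knob.

```bash
python3 -m jog '[[[1,0,0],[0,0,0]],[[1,0,0],[0,0,0]],[[0,0,1],[0,0,0]],[[0,0,1],[0,0,0]],[[0,0,1],[0,0,0]],[[0,0,1],[0,0,0]],[[0,0,1],[0,0,0]],[[0,0,0.5],[0,0,0]],[[0,0,0],[0,0,0]],[[0,0,0],[0,0,0]],[[0,0,0],[0,0,0]]]'
for i in 1 2 3; do python3 -m jog '[[[0,0,0.1],[0,0,0]],[[0,0,0],[0,0,0]],[[0,0,0],[0,0,0]]]' | egrep 'tool_pos|ft'; done
```

```text
time: 4.98
tool_pos: [470.4, 206.0, 53.9]
eef_rot: [179.9, 0.0, 153.5]
ft_force: [-0.0, 0.1, -0.4]
width: 0.2
gripper_force: 0.0
tool_pos: [470.2, 205.9, 51.9]
ft_force: [-0.3, -0.2, -0.5]
tool_pos: [469.8, 205.8, 49.2]
ft_force: [-0.4, 0.5, 0.2]
tool_pos: [469.7, 205.7, 47.1]
ft_force: [0.8, -0.9, -1.2]
```

```bash
for i in 1 2 3; do python3 -m jog '[[[0,0,0.1],[0,0,0]],[[0,0,0],[0,0,0]],[[0,0,0],[0,0,0]]]' | egrep 'tool_pos|ft'; done
```

```text
tool_pos: [469.8, 205.7, 46.9]
ft_force: [-4.9, -2.2, 15.3]
tool_pos: [469.9, 205.8, 46.8]
ft_force: [-9.9, -3.8, 31.7]
tool_pos: [469.9, 205.9, 46.7]
ft_force: [-15.1, -6.4, 48.1]
```

The contact came at reported 47 with the plate at 75, so true tip z is the reported z plus 28 mm. I'll re-grasp with that offset.

```bash
python3 -m jog '[[[0,0,-1],[0,0,0]],[[0,0,-1],[0,0,0]],[[0,0,-1],[0,0,0]],[[0,0,-0.5],[0,0,0]],[[-1,0,0],[0,0,0]],[[-1,0,0],[0,0,0]],[[0,0,0],[0,0,0]],[[0,0,0],[0,0,0]],[[0,0,0],[0,0,0]]]' 1 60
python3 -c "
from h import *
R=move([506,186,53])"
```

```text
time: 7.23
tool_pos: [504.6, 188.0, 110.5]
eef_rot: [-179.9, -0.1, 153.5]
ft_force: [-0.6, -0.5, 1.0]
width: 85.3
gripper_force: 0.0
shift/20mm tool [-0.11 -0.05  2.87]
```

```bash
python3 -m jog '[[[-0.1,-0.05,0.7],[0,0,0]],[[0,0,0.7],[0,0,0]],[[0,0,0.7],[0,0,0]],[[0,0,0.75],[0,0,0]],[[0,0,0],[0,0,0]],[[0,0,0],[0,0,0]]]' 
python3 -m jog '[[[0,0,0],[0,0,0]],[[0,0,0],[0,0,0]],[[0,0,0],[0,0,0]],[[0,0,0],[0,0,0]],[[0,0,0],[0,0,0]],[[0,0,0],[0,0,0]],[[0,0,0],[0,0,0]],[[0,0,0],[0,0,0]]]' -1 60
```

```text
time: 7.73
tool_pos: [505.5, 186.3, 53.5]
eef_rot: [-179.9, -0.1, 153.6]
ft_force: [-0.6, 0.6, 0.4]
width: 85.8
gripper_force: 0.0
time: 8.4
tool_pos: [507.3, 186.1, 55.1]
eef_rot: [180.0, 0.0, 153.5]
ft_force: [-2.5, -1.0, 5.8]
width: 27.3
gripper_force: 58.9
```

```bash
python3 -m jog '[[[0,0,-0.3],[0,0,0]],[[0,0,-0.7],[0,0,0]],[[0,0,-1],[0,0,0]],[[0,0,-1],[0,0,0]],[[0,0,-1],[0,0,0]],[[0,0,-0.7],[0,0,0]],[[0,0,-0.3],[0,0,0]],[[0,0,0],[0,0,0]],[[0,0,0],[0,0,0]]]' - 80
python3 -c "
from h import *
R=move([507,-150,155])"
```

```text
time: 9.15
tool_pos: [506.3, 185.8, 153.5]
eef_rot: [-179.9, -0.1, 153.5]
ft_force: [0.1, -0.0, -4.4]
width: 27.1
gripper_force: 79.3
shift/20mm tool [ -7.53 -15.01  -0.07]
```

```bash
python3 -m jog '[[[-0.2,-0.4,0],[0,0,0]],[[-0.4,-0.8,0],[0,0,0]],[[-0.4,-0.8,0],[0,0,0]],[[-0.4,-0.8,0],[0,0,0]],[[-0.4,-0.8,0],[0,0,0]],[[-0.4,-0.8,0],[0,0,0]],[[-0.4,-0.8,0],[0,0,0]],[[-0.4,-0.8,0],[0,0,0]],[[-0.4,-0.8,0],[0,0,0]],[[-0.4,-0.8,0],[0,0,0]],[[-0.4,-0.8,0],[0,0,0]],[[-0.4,-0.8,0],[0,0,0]]]'
python3 -m jog '[[[-0.4,-0.8,0],[0,0,0]],[[-0.4,-0.8,0],[0,0,0]],[[-0.4,-0.8,0],[0,0,0]],[[-0.4,-0.8,0],[0,0,0]],[[-0.4,-0.8,0],[0,0,0]],[[-0.4,-0.8,0],[0,0,0]],[[-0.4,-0.8,0],[0,0,0]],[[-0.3,-0.6,0],[0,0,0]],[[-0.1,-0.3,0],[0,0,0]],[[0,0,0],[0,0,0]],[[0,0,0],[0,0,0]]]'
python3 - <<'E'
from h import *
move([507,-150,-6]);snap('scene','s3')
s=load('s3');P=np.array([world(s,u,v) for v in range(130,240) for u in range(210,340) if s['d'][v,u]>0])
L=P[(P[:,2]>120)&(P[:,2]<190)&(abs(P[:,0]-507)<150)&(P[:,1]>-260)&(P[:,1]<-40)];h=np.histogram(L[:,2],range(120,191,5));print(h[0])
E
```

```text
time: 10.15
tool_pos: [505.8, -21.4, 152.9]
eef_rot: [-179.9, -0.1, 153.4]
ft_force: [1.3, 0.2, -3.9]
width: 27.2
gripper_force: 79.3
time: 11.07
tool_pos: [505.6, -164.2, 153.4]
eef_rot: [180.0, -0.1, 153.5]
ft_force: [-0.0, 0.3, -3.2]
width: 27.3
gripper_force: 79.3
shift/20mm tool [0.24 0.67 7.97]
[   0    0    0    0    0    0    0    0    1  116 1065  362    3    7]
```

```bash
python3 -m jog '[[[0.12,0.33,0.5],[0,0,0]],[[0.12,0.33,1],[0,0,0]],[[0,0,1],[0,0,0]],[[0,0,1],[0,0,0]],[[0,0,1],[0,0,0]],[[0,0,1],[0,0,0]],[[0,0,1],[0,0,0]],[[0,0,0.7],[0,0,0]],[[0,0,0.5],[0,0,0]],[[0,0,0.25],[0,0,0]],[[0,0,0],[0,0,0]],[[0,0,0],[0,0,0]]]'
python3 -m jog '[[[0,0,0.08],[0,0,0]],[[0,0,0],[0,0,0]],[[0,0,0],[0,0,0]]]'
```

```text
time: 12.12
tool_pos: [508.5, -150.2, -4.6]
eef_rot: [180.0, 0.0, 153.5]
ft_force: [0.6, -0.2, -4.2]
width: 27.0
gripper_force: 79.3
time: 12.37
tool_pos: [508.4, -150.7, -5.8]
eef_rot: [180.0, 0.1, 153.5]
ft_force: [0.4, -0.9, -3.3]
width: 27.0
gripper_force: 79.3
```

```bash
python3 -m jog '[[[0,0,0.1],[0,0,0]],[[0,0,0],[0,0,0]],[[0,0,0],[0,0,0]]]'
python3 -m jog '[[[0,0,0],[0,0,0]],[[0,0,0],[0,0,0]],[[0,0,0],[0,0,0]],[[0,0,0],[0,0,0]],[[0,0,0],[0,0,0]],[[0,0,0],[0,0,0]],[[0,0,-0.5],[0,0,0]],[[0,0,-1],[0,0,0]],[[0,0,-1],[0,0,0]],[[0,0,-1],[0,0,0]],[[0,0,-1],[0,0,0]],[[0,0,-1],[0,0,0]]]' 1 60
python3 -c "
from h import *
R=move([512,182,155])"
```

```text
time: 12.62
tool_pos: [508.6, -150.7, -7.8]
eef_rot: [180.0, 0.1, 153.5]
ft_force: [0.1, 0.3, 2.6]
width: 27.6
gripper_force: 79.8
time: 13.62
tool_pos: [507.8, -150.7, 103.3]
eef_rot: [180.0, 0.0, 153.5]
ft_force: [0.4, 0.4, -0.1]
width: 85.5
gripper_force: 0.0
shift/20mm tool [ 7.24 14.98 -2.59]
```

```bash
python3 - <<'E'
from h import *
snap('scene','s4');snap('side','d4')
a=load('s4');b=load('d4')
P=np.array([world(a,u,v) for v in range(160,240) for u in range(210,320) if a['d'][v,u]>0])
L=P[(P[:,2]>8)&(P[:,2]<18)];print(np.median(L[:,2]),cv2.minAreaRect(L[:,:2].astype(np.float32)))
o=np.hstack([cv2.resize(a['im'][205:290,280:375],(400,358),interpolation=2),cv2.resize(b['im'][155:240,180:275],(400,358),interpolation=2)])
cv2.imwrite('pics/c4.png',o)
E
```

```text
12.300120175925258 ((492.1894836425781, -179.15322875976562), (347.2218322753906, 397.73797607421875), 54.96785354614258)
```

View pics/c4.png

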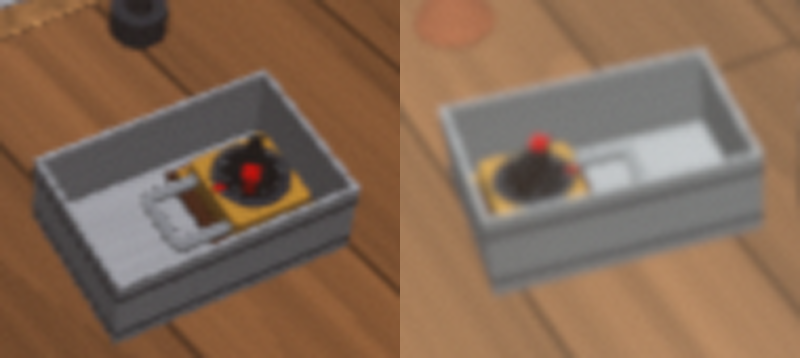

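The scene crop shows the open tin with the lock at the robot's end and the shackle pointing away, towards +x. The dial is near (250,175), its red end is turned towards +y, and the red mark is near (220,187). I'll take a wrist view for a precise measurement.

```bash
python3 -m jog '[[[0,0,-1],[0,0,0]],[[0.1,0.3,-1],[0,0,0]],[[0.4,0.85,-0.6],[0,0,0]],[[0.4,0.85,0],[0,0,0]],[[0.4,0.85,0],[0,0,0]],[[0.4,0.85,0],[0,0,0]],[[0.4,0.85,0],[0,0,0]],[[0.4,0.85,0],[0,0,0]],[[0.4,0.85,0],[0,0,0]],[[0.4,0.85,0],[0,0,0]],[[0.4,0.85,0],[0,0,0]],[[0.4,0.85,0],[0,0,0]]]'
python3 -m jog '[[[0.4,0.85,0],[0,0,0]],[[0.4,0.85,0],[0,0,0]],[[0.4,0.85,0],[0,0,0]],[[0.4,0.85,0],[0,0,0]],[[0.4,0.85,0],[0,0,0]],[[0.4,0.85,0],[0,0,0]],[[0.4,0.85,0],[0,0,0]],[[0.3,0.3,0],[0,0,0]],[[0,0,0],[0,0,0]],[[0,0,0],[0,0,0]],[[0,0,0],[0,0,0]]]'
python3 -c "
from h import *
snap('wrist','w5')"
```

```text
time: 14.72
tool_pos: [512.5, 44.3, 153.2]
eef_rot: [-180.0, -0.0, 153.5]
ft_force: [0.4, -0.5, -0.4]
width: 85.6
gripper_force: 0.0
time: 15.63
tool_pos: [513.4, 181.3, 153.4]
eef_rot: [-179.9, 0.0, 153.4]
ft_force: [0.5, 0.0, -0.1]
width: 85.3
gripper_force: 0.0
```

View pics/w5.png

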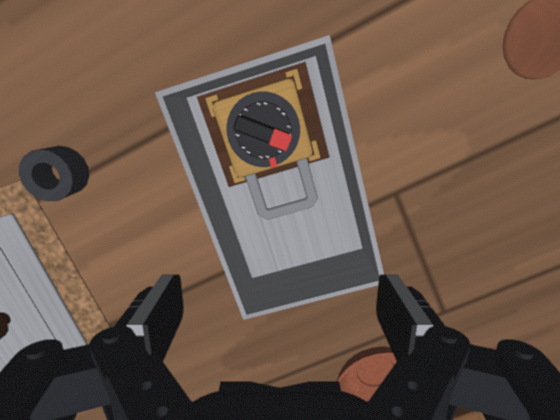

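The wrist view shows the bar from (236,122) to its red end at (289,143), the index at (273,162) and the cross bar running from (262,212) to (310,204).

```bash
python3 - <<'E'
from h import *
w=load('w5')
R=[world(w,*p,70)[:2] for p in((158,95),(329,39),(383,283),(246,318))];print(np.round(R),np.mean(R,0))
A=world(w,236,122,62)[:2];B=world(w,289,143,62)[:2];print('bar',A,B,(A+B)/2,np.linalg.norm(B-A),np.degrees(np.arctan2(*(B-A)[::-1])))
print('depth', world(w,265,132),world(w,285,140))
print('idx',world(w,273,162,40)[:2])
print('bow',world(w,262,213,27)[:2],world(w,310,205,27)[:2])
C=[world(w,*p,40)[:2] for p in((213,97),(291,80),(313,155),(232,177))];print(np.round(C),np.mean(C,0))
m=((R[0]+R[1])-(R[2]+R[3]));print(np.degrees(np.arctan2(-m[1],-m[0])))
print(readout.sense()['joint_positions'],readout.sense()['eef_rot'])
E
```

```text
[[400. 142.]
 [421. 266.]
 [613. 230.]
 [592. 110.]] [506.39545304 186.94446721]
bar [440.75738827 181.66781059] [472.66649768 210.479489  ] [456.71194297 196.07364979] 42.99190709982683 42.07981340319838
depth [457.07430167 197.82536714  62.22249104] [469.19134807 208.76282751  62.69821424]
idx [483.29966113 190.83376925]
bow [522.88727613 158.94967885] [535.84388699 202.07224344]
[[415. 172.]
 [432. 233.]
 [493. 224.]
 [479. 154.]] [454.86826886 195.40224317]
-10.015528089224931
[-30.24536515  17.61523961   7.81029418 109.26362513  -2.89266935
  53.3371934   42.29051109] [-1.79955042e+02  1.00734858e-02  1.53358300e+02]
```

```bash
python3 -m jog '[[[0,0,0],[0,0,-1]],[[0,0,0],[0,0,-1]],[[0,0,0],[0,0,-1]],[[0,0,0],[0,0,-1]],[[0,0,0],[0,0,-1]],[[0,0,0],[0,0,-1]],[[0,0,0],[0,0,-1]],[[0,0,0],[0,0,-1]],[[0,0,0],[0,0,-1]],[[0,0,0],[0,0,-1]],[[0,0,0],[0,0,-1]],[[0,0,0],[0,0,-1]]]' -0.06 60
python3 -m jog '[[[0,0,0],[0,0,-1]],[[0,0,0],[0,0,-0.7]],[[0,0,0],[0,0,0]],[[0,0,0],[0,0,0]]]'
python3 -c "
from h import *
R=move([456.8,195.5,50]);print(readout.sense()['joint_positions'])"
```

```text
time: 16.68
tool_pos: [513.7, 181.4, 153.6]
eef_rot: [-180.0, -0.0, -146.4]
ft_force: [0.5, -0.4, -0.5]
width: 39.7
gripper_force: 0.0
time: 17.02
tool_pos: [513.7, 181.8, 153.6]
eef_rot: [-180.0, -0.0, -138.2]
ft_force: [-0.9, 0.4, -0.1]
width: 40.0
gripper_force: 0.0
shift/20mm tool [1.66 2.41 5.18]
[-19.7337805   17.86589138  -5.16729906 108.62320572   1.98483844
  53.60267169 105.95067207]
```

```bash
python3 -m jog '[[[0.55,0.8,0],[0,0,0]],[[0.55,0.8,0],[0,0,0]],[[0.55,0.8,0],[0,0,0]],[[0,0,0.8],[0,0,0]],[[0,0,0.9],[0,0,0]],[[0,0,0.9],[0,0,0]],[[0,0,0.9],[0,0,0]],[[0,0,0.9],[0,0,0]],[[0,0,0.7],[0,0,0]],[[0,0,0],[0,0,0]],[[0,0,0],[0,0,0]],[[0,0,0],[0,0,0]]]'
python3 -c "
from h import *
R=move([456.8,195.5,21])
snap('wrist','w6')"
```

```text
time: 18.02
tool_pos: [457.5, 196.7, 52.4]
eef_rot: [-180.0, 0.1, -138.1]
ft_force: [0.3, -0.2, 0.5]
width: 40.1
gripper_force: 0.0
shift/20mm tool [ 0.07 -0.02  1.57]
```

```bash
python3 -m jog '[[[0.03,0,0.5],[0,0,0]],[[0,0,0.5],[0,0,0]],[[0,0,0.5],[0,0,0]],[[0,0,0.05],[0,0,0]],[[0,0,0],[0,0,0]],[[0,0,0],[0,0,0]]]'
python3 -m jog '[[[0,0,0],[0,0,0]],[[0,0,0],[0,0,0]],[[0,0,0],[0,0,0]],[[0,0,0],[0,0,0]],[[0,0,0],[0,0,0]],[[0,0,0],[0,0,0]]]' -1 40
```

```text
time: 18.57
tool_pos: [456.3, 196.2, 20.3]
eef_rot: [180.0, -0.0, -138.0]
ft_force: [-0.4, -0.3, 0.8]
width: 40.6
gripper_force: 0.0
time: 19.07
tool_pos: [456.7, 196.4, 21.0]
eef_rot: [-180.0, 0.0, -138.0]
ft_force: [-0.2, -0.7, 4.6]
width: 10.9
gripper_force: 41.2
```

```bash
python3 -m jog '[[[0,0,0],[0,0,0.7]],[[0,0,0],[0,0,0.7]],[[0,0,0],[0,0,0.7]],[[0,0,0],[0,0,0.7]],[[0,0,0],[0,0,0.7]],[[0,0,0],[0,0,0.7]],[[0,0,0],[0,0,0.7]],[[0,0,0],[0,0,0.7]],[[0,0,0],[0,0,0.7]],[[0,0,0],[0,0,0.7]],[[0,0,0],[0,0,0.7]],[[0,0,0],[0,0,0.7]]]'
python3 -c "
from h import *
s=readout.sense();print(s['moment'],s['eef_rot'],s['ft_force'])"
python3 -m jog '[[[0,0,0],[0,0,0.4]],[[0,0,0],[0,0,0.4]],[[0,0,0],[0,0,0.3]],[[0,0,0],[0,0,0]],[[0,0,0],[0,0,0]]]'
python3 -c "
from h import *
s=readout.sense();print(s['moment'],s['eef_rot'],s['ft_force'])"
```

```text
time: 20.07
tool_pos: [457.1, 195.5, 21.1]
eef_rot: [-180.0, 0.1, 179.8]
ft_force: [-0.1, -2.7, 5.0]
width: 11.2
gripper_force: 41.3
[-0.52273068 -0.02575086  0.03247775] [-1.79975411e+02  6.73827044e-02  1.79783618e+02] [-0.11651721 -2.71834195  5.01678176]
time: 20.48
tool_pos: [457.2, 195.3, 21.0]
eef_rot: [-180.0, 0.1, 174.4]
ft_force: [-0.6, -3.4, 5.5]
width: 10.8
gripper_force: 41.3
[-0.59855529 -0.05759715 -0.01844897] [-1.79969499e+02  6.93647092e-02  1.74434488e+02] [-0.61878419 -3.41882671  5.49705891]
```

```bash
for i in 1 2 3 4; do python3 -m jog '[[[0,0,0],[0,0,0.25]],[[0,0,0],[0,0,0]]]' >/dev/null
python3 -c "
from h import *
s=readout.sense();print(s['moment'],s['eef_rot'][2],s['ft_force'])"; done
python3 -c "
from h import *
snap('scene','s7');snap('side','d7');a=load('s7')['im'];b=load('d7')['im']
cv2.imwrite('pics/c7.png',np.hstack([cv2.resize(a[205:290,280:375],(400,358),interpolation=2),cv2.resize(b[155:240,180:275],(400,358),interpolation=2)]))"
```

```text
[-0.62454774 -0.05863122 -0.04748224] 173.13473053485274 [-0.09377953 -2.75171323  5.33699148]
[-0.69993421 -0.04815539  0.02374395] 171.8842402277585 [-0.66605151 -1.93100859  5.48420862]
[-0.71602287 -0.11127046 -0.05333458] 170.63187106330548 [-0.17135233 -3.21465565  5.54202489]
[-0.73104097 -0.0424835  -0.01560525] 169.38142011986855 [-0.3004593  -3.54832702  6.77648943]
```

View pics/c7.png

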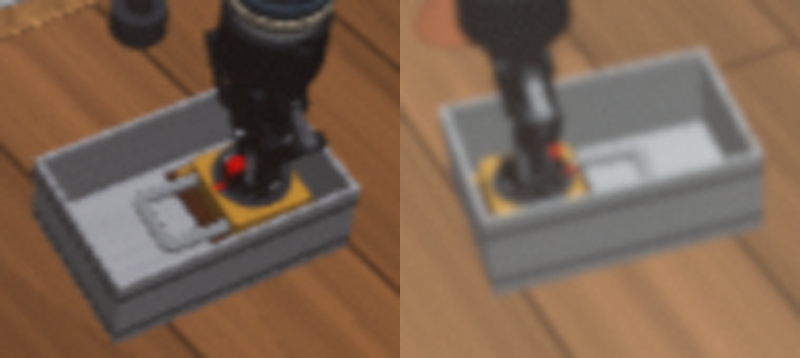

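In the side crop the bow's far edge moved from about 635 to 645 and the red end is at the mark, so it seems to have clicked out. I'll release, rise and measure with the wrist camera.

```bash
python3 -m jog '[[[0,0,0],[0,0,0]],[[0,0,0],[0,0,0]],[[0,0,0],[0,0,0]],[[0,0,0],[0,0,0]],[[0,0,-0.5],[0,0,0]],[[0,0,-1],[0,0,0]],[[0,0,-1],[0,0,0]],[[0,0,-1],[0,0,0]],[[0,0,-1],[0,0,0]],[[-1,0,-0.7],[0,0,0]],[[-1,0,-0.7],[0,0,0]],[[-0.7,0,-0.6],[0,0,0]]]' -0.06 60
python3 -m jog '[[[0,0,0],[0,0,0]],[[0,0,0],[0,0,0]],[[0,0,0],[0,0,0]]]'
python3 -c "
from h import *
snap('wrist','w8')"
```

```text
time: 22.25
tool_pos: [511.2, 186.3, 152.8]
eef_rot: [179.9, 0.1, 169.5]
ft_force: [1.3, 0.7, 0.0]
width: 40.1
gripper_force: 0.0
time: 22.5
tool_pos: [507.9, 186.4, 149.9]
eef_rot: [-180.0, -0.1, 169.5]
ft_force: [-0.4, 0.1, -0.4]
width: 40.4
gripper_force: 0.0
```

View pics/w8.png

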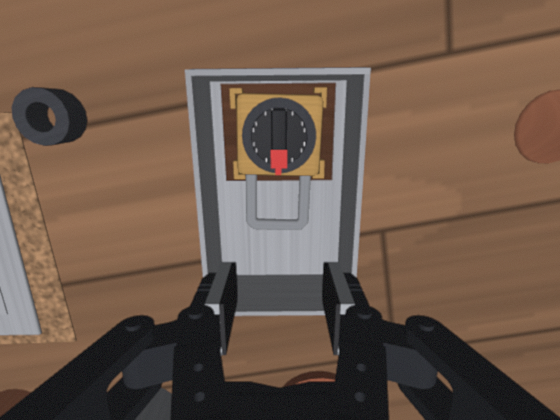

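```bash
python3 - <<'E'
from h import *
w=load('w8')
B=world(w,278,224,28);print('bow',B, world(w,278,224));C=np.array([456.8,195.3]);ax=np.array([np.cos(np.radians(-10)),np.sin(np.radians(-10))])
print('along',(B[:2]-C)@ax,'w5',(world(w,278,177,40)[:2]-C)@ax)
v=load('w5');print('before',((world(v,262,213,28)+world(v,310,205,28))[:2]/2-C)@ax)
t=C+ax*81;print(t);move([t[0],t[1],100])
E
```

```text
bow [534.87859448 180.54629726  28.        ] [533.92646225 180.73403124  30.6814875 ]
along 79.45435878295633 w5 32.76645144639828
before 73.72423980115022
[536.56942799 181.23449761]
shift/20mm tool [-1.48  0.01  2.48]
```

The red end sits at the mark and the bow is 79.5 mm from the lock's centre (73.7 before), so it clicked out. Next I'll turn the gripper to grasp the cross bar.

```bash
python3 -m jog '[[[0,0,0],[0,0,1]],[[0,0,0],[0,0,1]],[[0,0,0],[0,0,1]],[[0,0,0],[0,0,1]],[[0,0,0],[0,0,1]],[[0,0,0],[0,0,1]],[[0,0,0],[0,0,1]],[[0,0,0],[0,0,1]],[[0,0,0],[0,0,1]],[[0,0,0],[0,0,1]],[[0,0,0],[0,0,1]],[[0,0,0],[0,0,1]]]'
python3 -m jog '[[[0,0,0],[0,0,1]],[[0,0,0],[0,0,1]],[[0,0,0],[0,0,1]],[[0,0,0],[0,0,1]],[[0,0,0],[0,0,1]],[[0,0,0],[0,0,0.9]],[[0,0,0],[0,0,0]],[[0,0,0],[0,0,0]]]'
python3 -c "
from h import *
move([535.6,181.3,30]);print(readout.sense()['joint_positions'])"
```

```text
time: 23.55
tool_pos: [507.8, 186.6, 149.6]
eef_rot: [-179.9, -0.0, 109.3]
ft_force: [-0.4, -0.5, -1.0]
width: 39.9
gripper_force: 0.0
time: 24.22
tool_pos: [508.2, 186.6, 149.9]
eef_rot: [-179.9, 0.0, 80.2]
ft_force: [-0.2, 0.4, 0.3]
width: 40.5
gripper_force: 0.0
shift/20mm tool [-0.02  1.4   5.99]
[-47.8554903   18.94172507  29.02279489 110.75392077 -11.35207173
  53.19308717 -23.13674226]
```

```bash
python3 -m jog '[[[0,0.7,0],[0,0,0]],[[0,0.7,0],[0,0,0]],[[0,0,0.8],[0,0,0]],[[0,0,1],[0,0,0]],[[0,0,1],[0,0,0]],[[0,0,1],[0,0,0]],[[0,0,1],[0,0,0]],[[0,0,0.9],[0,0,0]],[[0,0,0.3],[0,0,0]],[[0,0,0],[0,0,0]],[[0,0,0],[0,0,0]]]'
python3 -c "
from h import *
move([535.6,181.3,-13])"
```

```text
time: 25.13
tool_pos: [537.1, 181.5, 30.8]
eef_rot: [-180.0, -0.0, 80.0]
ft_force: [-0.1, 0.1, 0.3]
width: 40.3
gripper_force: 0.0
shift/20mm tool [-0.03 -0.07  2.19]
```

```bash
python3 -m jog '[[[0,-0.05,0.5],[0,0,0]],[[0,0,0.6],[0,0,0]],[[0,0,0.6],[0,0,0]],[[0,0,0.4],[0,0,0]],[[0,0,0.1],[0,0,0]],[[0,0,0],[0,0,0]],[[0,0,0],[0,0,0]]]'
python3 -m jog '[[[0,0,0],[0,0,0]],[[0,0,0],[0,0,0]],[[0,0,0],[0,0,0]],[[0,0,0],[0,0,0]],[[0,0,0],[0,0,0]],[[0,0,0],[0,0,0]]]' -1 30
```

```text
time: 25.72
tool_pos: [536.2, 181.6, -13.5]
eef_rot: [-180.0, 0.0, 80.0]
ft_force: [0.2, 1.0, -0.1]
width: 40.1
gripper_force: 0.0
time: 26.22
tool_pos: [536.6, 182.2, -12.9]
eef_rot: [179.9, -0.1, 80.0]
ft_force: [0.9, 0.6, 2.7]
width: 8.7
gripper_force: 29.3
```

Gripped the bar. Now I'll pull it out along +y of the tool.

```bash
python3 -m jog '[[[0,0.1,0],[0,0,0]],[[0,0.15,0],[0,0,0]],[[0,0.15,0],[0,0,0]],[[0,0.1,0],[0,0,0]],[[0,0,0],[0,0,0]],[[0,0,0],[0,0,0]]]'
for i in 1 2; do python3 -m jog '[[[0,0.08,0],[0,0,0]],[[0,0,0],[0,0,0]],[[0,0,0],[0,0,0]]]' | egrep 'pos|for|wid';done
```

```text
time: 26.72
tool_pos: [546.3, 180.2, -13.4]
eef_rot: [180.0, -0.0, 80.0]
ft_force: [-0.7, 2.8, 1.8]
width: 8.5
gripper_force: 29.2
tool_pos: [546.9, 179.8, -13.6]
ft_force: [-2.5, 2.2, 1.5]
width: 8.3
gripper_force: 29.3
tool_pos: [547.8, 179.4, -13.8]
ft_force: [-4.3, 1.6, 1.9]
width: 8.7
gripper_force: 29.3
```

```bash
for i in 1 2 3; do python3 -m jog '[[[0,0.08,0],[0,0,0]],[[0,0,0],[0,0,0]],[[0,0,0],[0,0,0]]]' | egrep 'pos|for|wid';done
```

```text
tool_pos: [547.9, 179.5, -14.2]
ft_force: [-6.4, 3.7, 1.6]
width: 8.4
gripper_force: 29.3
tool_pos: [548.0, 179.6, -14.6]
ft_force: [-7.5, 4.6, 2.0]
width: 8.6
gripper_force: 29.3
tool_pos: [548.1, 179.7, -15.0]
ft_force: [-10.7, 5.1, 0.9]
width: 8.7
gripper_force: 29.3
```

It has reached the stop: 11.6 mm of travel, with the force rising and no more motion. Now I'll release and rise.

```bash
python3 -m jog '[[[0,-0.15,0],[0,0,0]],[[0,0,0],[0,0,0]],[[0,0,0],[0,0,0]],[[0,0,0],[0,0,0]],[[0,0,0],[0,0,0]],[[0,0,-0.5],[0,0,0]],[[0,0,-1],[0,0,0]],[[0,0,-1],[0,0,0]],[[0,0,-1],[0,0,0]],[[0,0,-1],[0,0,0]],[[0,0,-1],[0,0,0]],[[0,0,-1],[0,0,0]]]' -0.06
python3 -m jog '[[[0,0,0],[0,0,-1]],[[0,0,0],[0,0,-1]],[[0,0,0],[0,0,-1]],[[0,0,0],[0,0,-1]],[[0,0,0],[0,0,-1]],[[0,0,0],[0,0,-1]],[[0,0,0],[0,0,-1]],[[0,0,0],[0,0,-1]],[[0,0,0],[0,0,-1]],[[0,0,0],[0,0,-1]],[[0,0,0],[0,0,-1]],[[0,0,0],[0,0,-1]]]'
python3 -m jog '[[[0,0,0],[0,0,-1]],[[0,0,0],[0,0,-1]],[[0,0,0],[0,0,-1]],[[0,0,0],[0,0,-1]],[[0,0,0],[0,0,-1]],[[0,0,0],[0,0,-1]],[[0,0,0],[0,0,0]],[[0,0,0],[0,0,0]]]'
python3 - <<'E'
from h import *
move([457,195.4,50]);snap('wrist','w9');w=load('w9');print(readout.sense()['eef_rot'])
o=w['im'].copy();cv2.imwrite('pics/w9c.png',o[:300])
E
```

```text
time: 28.97
tool_pos: [553.0, 177.7, 118.5]
eef_rot: [179.7, -0.0, 79.9]
ft_force: [0.7, 0.2, -0.4]
width: 40.5
gripper_force: 0.0
time: 29.97
tool_pos: [553.1, 177.7, 117.5]
eef_rot: [179.9, 0.2, 140.1]
ft_force: [0.1, 0.6, 0.2]
width: 39.6
gripper_force: 0.0
time: 30.63
tool_pos: [552.4, 178.0, 117.2]
eef_rot: [180.0, 0.2, 169.8]
ft_force: [-0.3, 0.4, 0.2]
width: 39.9
gripper_force: 0.0
shift/20mm tool [4.86 0.01 3.35]
[1.79981921e+02 1.19105519e-01 1.69785132e+02]
```

View pics/w9c.png

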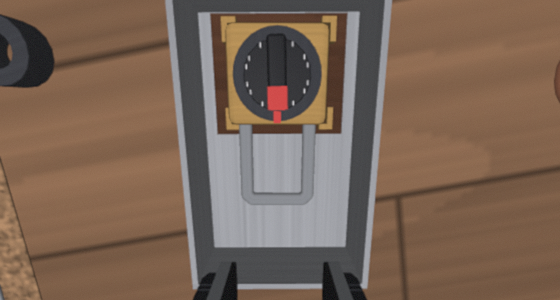

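The wrist view shows the shackle drawn out, with the cross bar at row 199 and the bar aligned with the mark. I'll check the distance while moving over the bar.

```bash
python3 -m jog '[[[0.9,0,0],[0,0,0]],[[0.99,0,0],[0,0,0]],[[0.99,0,0],[0,0,0]],[[0.99,0,0],[0,0,0]],[[0.9,0,0],[0,0,0]],[[0,0,0.8],[0,0,0]],[[0,0,0.9],[0,0,0]],[[0,0,0.9],[0,0,0]],[[0,0,0.7],[0,0,0]],[[0,0,0],[0,0,0]],[[0,0,0],[0,0,0]],[[0,0,0],[0,0,0]]]'
python3 - <<'E'
from h import *
w=load('w9');B=world(w,277,199,28)[:2];C=np.array([456.8,195.3]);ax=np.array([np.cos(np.radians(-10)),np.sin(np.radians(-10))])
print((B-C)@ax, world(w,277,70,62));move([457,195.4,20])
E
```

```text
time: 31.68
tool_pos: [457.9, 195.9, 51.4]
eef_rot: [179.9, 0.1, 169.9]
ft_force: [0.7, 0.0, -0.1]
width: 39.6
gripper_force: 0.0
91.98188744540458 [455.84348754 194.42556273  62.        ]
shift/20mm tool [ 0.04 -0.03  1.57]
```

```bash
python3 -m jog '[[[0,0,0.5],[0,0,0]],[[0,0,0.5],[0,0,0]],[[0,0,0.5],[0,0,0]],[[0,0,0.05],[0,0,0]],[[0,0,0],[0,0,0]],[[0,0,0],[0,0,0]]]'
python3 -m jog '[[[0,0,0],[0,0,0]],[[0,0,0],[0,0,0]],[[0,0,0],[0,0,0]],[[0,0,0],[0,0,0]],[[0,0,0],[0,0,0]],[[0,0,0],[0,0,0]],[[0,0,0],[0,0,0]],[[0,0,0],[0,0,0]]]' -1 100
python3 -m jog '[[[0,0,-0.15],[0,0,0]],[[0,0,-0.25],[0,0,0]],[[0,0,-0.3],[0,0,0]],[[0,0,-0.3],[0,0,0]],[[0,0,-0.3],[0,0,0]],[[0,0,-0.2],[0,0,0]],[[0,0,0],[0,0,0]]]'
```

```text
time: 32.18
tool_pos: [456.9, 195.6, 19.4]
eef_rot: [-180.0, -0.0, 170.0]
ft_force: [-0.2, -0.2, 1.0]
width: 40.2
gripper_force: 0.0
time: 32.85
tool_pos: [456.8, 195.3, 20.2]
eef_rot: [-180.0, -0.0, 170.0]
ft_force: [-1.6, -1.6, 5.4]
width: 9.3
gripper_force: 98.1
time: 33.43
tool_pos: [457.6, 196.1, 50.7]
eef_rot: [179.9, 0.1, 170.0]
ft_force: [0.1, -0.2, -4.3]
width: 9.7
gripper_force: 98.0
```

Lifting with about 4.5 N of load, which matches the lock's weight. I'll go on up to about 25 cm.

```bash
python3 -m jog '[[[0,0,-0.4],[0,0,0]],[[0,0,-0.8],[0,0,0]],[[0,0,-1],[0,0,0]],[[0,0,-1],[0,0,0]],[[0,0,-1],[0,0,0]],[[0,0,-1],[0,0,0]],[[0,0,-1],[0,0,0]],[[0,0,-1],[0,0,0]],[[0,0,-1],[0,0,0]],[[0,0,-1],[0,0,0]],[[0,0,-0.8],[0,0,0]],[[0,0,-0.4],[0,0,0]]]'
python3 -m jog '[[[0,0,0],[0,0,0]],[[0,0,0],[0,0,0]],[[0,0,0],[0,0,0]],[[0,0,0],[0,0,0]],[[0,0,0],[0,0,0]],[[0,0,0],[0,0,0]],[[0,0,0],[0,0,0]],[[0,0,0],[0,0,0]]]'
python3 - <<'E'
from h import *
snap('scene','s10');snap('side','d10');a=load('s10')['im'];b=load('d10')['im']
cv2.imwrite('pics/c10.png',np.hstack([cv2.resize(a[120:290,210:400],(400,358),interpolation=2),cv2.resize(b[80:320,160:360],(320,358),interpolation=2)]))
E
```

```text
time: 34.43
tool_pos: [457.5, 195.8, 259.9]
eef_rot: [179.9, 0.1, 170.0]
ft_force: [-0.5, -0.2, -3.6]
width: 9.1
gripper_force: 98.2
time: 35.1
tool_pos: [456.8, 195.6, 257.3]
eef_rot: [-180.0, -0.0, 170.0]
ft_force: [-0.1, 0.1, -4.6]
width: 9.1
gripper_force: 98.2
```

View pics/c10.png

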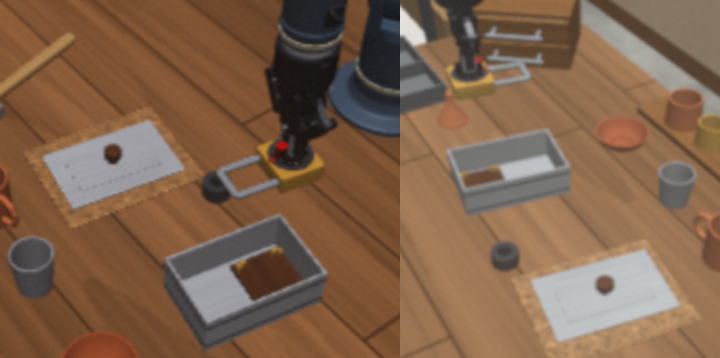

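The open lock hangs level above the tin, at (290,160) in the scene crop. The lid lies centred on the mat and the other ware is where it was.

```bash
python3 -c "
from cell import workorder
print(workorder.finish_job())"
```

```text
the job is handed in; nothing more can be done
None
```

I handed the job in at about 35 s: the lid lies flat on the middle of the mat, the padlock is open with its shackle out to the stop, and the arm is holding it still about 25 cm above the bench. The last pictures show the other ware undisturbed; the hand-in returned no verdict.

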